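# Vent the blue spray gun

### The arm

A 6-joint arm with a two-finger parallel gripper is mounted at the origin on the work surface. World frame = base frame: x ahead of the robot, y to its left, z up, the work surface at z = 0. Lengths are in m, angles in degrees, forces in N, time in s.
With the tool pointing down it reaches from about 0.25 to 0.725 m from the base axis. Payload 9.7 kg.
Tool frame: the origin (TCP) lies at the very end of the fingers, on their centre line; the grasp point (between the pads) lies 19 mm behind it; z points along the fingers, y is the direction in which the jaws open and shut (so a half turn about z gives the same grasp; the last joint's range is limited). The gripper opens to 85 mm and grips with 20 to 120 N. Pads are 22 mm wide; open, the fingers measure 114 mm over their backs; the gripper's body (76 mm by 85 mm) begins 54 mm behind the grasp point. The pads swing forward as they close: fully open they stand 13 mm farther back than shut.
Start: joints at [64.343, 4.979, 10.078, 95.1, 0, 90], TCP at [0.238, 0.496, 0.231] pointing down, gripper open.
Joint ranges: [-179.16, 179.16], [-48.56, 103.87], [-65.8, 70.77], [-126.05, 130.52], [-82.76, 87.17], [-180, 180]. Speed limits (degrees/s): [127.2, 127.2, 147.25, 180, 180, 180].

### API

Orientations are given as [roll, pitch, yaw] about the fixed x, y, z axes, in that order (R = Rz(yaw) Ry(pitch) Rx(roll)).
In Python, from workcell import bot gives the robot as it stands.
- The arm moves only by the shell command python3 -m pendant 'ROWS' [FORCE]. ROWS is JSON, a list that holds one entry, the list of rows, each a list of 7 numbers: the shift along the tool's x, y, z in cm, then the turn, a rotation vector about the tool's x, y, z in rad, then the opening in per cent of the stroke, from 0 (shut) to 100 (fully open). In form: [[[dx, dy, dz, ax, ay, az, gripper], ...]]. A call has 1 to 5 rows; each row shifts and turns the pose as measured when the row begins, along the tool's axes as they then stand; what a row does not reach is not made up. A row lasts 1/12 s, in which the tool goes at most 41.7 mm and 7.16 degrees, less where a joint would pass 70% of its speed; a pose out of reach is approached as far as the arm can. A call with a gripper value outside its range is refused whole. The fingers move at their own pace and stop on an object; FORCE is the grip in N (left out, the last holds). Time passes only in rows, so rows that do not move let the fingers close. It gives the time, the measured TCP pose, the force and the opening at its end, in the units of the state.
- bot.get_obs(): the state, without advancing time (a new reading comes with each control period).
- bot.camera(name): name is "scene" or "top" or "wrist"; returns the picture (480x640x3 uint8, red, green, blue); there is no depth.
- bot.get_calibration(name): a dict with "intrinsics" (3x3 intrinsics, pixels), "pose" (4x4, takes a point from camera to world coordinates); the wrist camera has in their place "T_tool_cam" (4x4, takes a point from camera to tool coordinates, whose origin is the TCP and whose axes are the flange's). Camera axes: x right, y down, z forward; pixel columns grow to the right and rows downward; lengths in m; the calibration is good to about 2 mm. The wrist camera is an equidistant fisheye: a pixel r from the principal point sees the ray r / f radians off the axis. A picture is of the moment at which its call begins: read the wrist's pose just before it. get_calibration takes no time and is no camera call.
- bot.job_done(): hands the job in, once; it reports no verdict.
Trained networks look in the newest picture that a camera, given by its name, has taken for a name from the list of things; names that differ only in an ending like _2 or _b are one class to them, and where a whole thing is asked for, a point or a joint stands for the part that bears it (a point fixed in the world has none). Each returns a list of dicts, best first, with "confidence" (0 to 1); they miss things now and then, are a little off and sometimes report something else, mostly with a low value. They report only what shows in the picture. A call takes as long as a camera call.
- bot.masks_of(camera, thing): "pixels" (480x640 bool, what is visible of it) and "extent" ([left, top, right, bottom] in pixels, round what is visible of it).
- bot.mark_of(camera, thing): "uv" ([column, row] in pixels: a listed point, or the origin of a listed thing).
The state is a dict: "time": time; "q": joint angles; "qd": joint speeds; "joint_efforts": joint torques, N m; "ee_pos": TCP position; "tcp_rot": TCP orientation; "wrist_force": force on the tool from outside, world axes, zero at the start; "torque": the same for the moment, N m; "opening": finger opening in m.
Only numpy, scipy, OpenCV 4.12 (cv2) and the standard library are available. Lean on these libraries where they do the work, as an engineer would, in place of code of your own. Each camera call takes 0.05 s, during which the arm holds its last target. There are 200 camera calls.

### The job

Two spray guns are parked upside down on their cups. Squeeze the trigger of the gun with the blue cup fully home against its spring, keep it there for about a second so the gun drains back into its cup, then let the trigger spring right back and move clear. Do not touch the gun with the orange cup.

Things in the scene. Friction and masses are not known exactly. Their poses are not given: they have to be found in the camera images.
- blue_gun_pinch (a point): Point on the blue-cup gun, 205 mm above the bench, midway between the grip's back face (18.5 mm to -y) and the trigger's outer face when fully squeezed (18.5 mm to +y). z up, y to the brass nozzle, x along the hinge. Released, the blade leans away: outer face 32 mm to +y here, 39 mm at its top edge (233 mm above bench). Gun body under the blade is up to 158 mm high; cup axis 33 mm to +y.
- blue_gun_trigger (a joint): Dark steel trigger blade (20 mm wide, 7 mm thick) beside the grip on the nozzle side, hinged 55 mm below the pinch point and 15 mm to +y. rad: 0 released, 0.24 fully squeezed to the grip (13 mm of travel at the point's height). Sprung: there about 4 N starts it, 11 N holds it home.
- orange_gun: The other gun, identical but orange cup. Both are fixed, upside down, 253 mm tall: round foot 120 mm wide, cup 90 mm wide, level gun body, and an upright aluminium grip 26 x 26 mm from 158 to 240 mm high, brass inlet 16 mm wide on top. Origin on the bench under the cup's axis, z up, y to the nozzle (70 mm out); grip axis 38.5 mm to -y.
- orange_gun_trigger (a joint): Trigger of the orange-cup gun, rad: 0 released, 0.24 fully squeezed.

How it is judged (in metres and radians):
On the way:
1. the blue gun's trigger is squeezed home (over 0.20 of 0.24 rad) and kept there for half a second (value of joint blue_gun_trigger above 0.2 rad), for 0.5 s.
At the end, for the whole second after the job is handed in: The blue gun's trigger has been squeezed home and held, and both triggers are back within 0.03 rad of released (value of joint each of blue_gun_trigger, orange_gun_trigger below 0.03 rad); the robot touches nothing.
It fails at once if the orange gun is touched with more than 2 N (contact force between any of the arm, the fingers and orange_gun above 2 N).
It fails at once if the orange gun's trigger is pulled (value of joint orange_gun_trigger above 0.06 rad).
It also fails if it takes over 29 s, if anything falls off the work surface, if the arm or the gripper's body presses on something with over 40 N, if the wrist force passes 120 N, or if a joint passes its speed limit or range.

## Working session

There is one attempt and no reset: what is moved stays moved. The work goes in short steps, Python scripts to look and compute and a shell command to move; the robot and the scene stay as the last step left them, time stands still between calls to the robot, and variables do not carry over. Pictures are saved under pics/ and viewed, about 8 in all and at most 12, crops included, and the job is handed in when it is done.

```bash
mkdir -p pics; cat > h.py <<'E'
import numpy as np, cv2
from workcell import bot
from scipy.spatial.transform import Rotation as R
def ray(cam,uv):
    c=bot.get_calibration(cam);K=np.array(c["intrinsics"])
    if cam=="wrist":
        o=bot.get_obs();T=np.eye(4);T[:3,:3]=R.from_euler("xyz",o["tcp_rot"],degrees=True).as_matrix();T[:3,3]=o["ee_pos"]
        P=T@np.array(c["T_tool_cam"])
        x=(uv[0]-K[0,2])/K[0,0];y=(uv[1]-K[1,2])/K[1,1];r=np.hypot(x,y)+1e-12
        d=np.array([x/r*np.sin(r),y/r*np.sin(r),np.cos(r)])
    else:
        P=np.array(c["pose"]);d=np.linalg.inv(K)@[uv[0],uv[1],1]
    d=P[:3,:3]@d
    return P[:3,3],d/np.linalg.norm(d)
def atz(cam,uv,z):
    o,d=ray(cam,uv);return o+d*(z-o[2])/d[2]
E
python3 - <<'E'
from h import *
print(bot.get_obs())
for c in ["scene","top","wrist"]:
    im=bot.camera(c);cv2.imwrite(f"pics/{c}0.png",im[:,:,::-1])
    for t,z in [("blue_gun_pinch",.205),("orange_gun",0)]:
        for m in bot.mark_of(c,t): print(c,t,m["confidence"],m["uv"],atz(c,m["uv"],z).round(4))
    for t in ["blue_gun_trigger","orange_gun"]:
        for m in bot.masks_of(c,t): print(c,t,m["confidence"],m["extent"])
a=cv2.imread("pics/scene0.png");b=cv2.imread("pics/top0.png")
cv2.imwrite("pics/st0.png",cv2.resize(np.vstack([a,b]),(450,600)) )
E
```

```text
{'time': 0.0, 'q': array([ 6.43420943e+01,  5.01236426e+00,  1.00327064e+01,  9.50984884e+01,
       -2.04812224e-04,  8.99992251e+01]), 'qd': array([ 0.06457775,  0.05951728,  0.07912588,  0.02455264,  0.04726586,
       -0.10889607]), 'joint_efforts': array([ 7.87475929e-04, -5.20386314e+01,  4.64805400e+01,  1.62004289e-02,
        1.27862822e-04,  8.26559216e-06]), 'ee_pos': array([0.23804946, 0.49555929, 0.23055528]), 'tcp_rot': array([-1.79921854e+02,  2.03755128e-04,  1.54342869e+02]), 'wrist_force': array([-0.09245563, -0.15573736, -0.62822396]), 'torque': array([ 0.00089308,  0.01841066, -0.03104186]), 'opening': 0.0857155398286272}
scene blue_gun_pinch 0.68 [224.7, 258.1] [ 0.5319 -0.2072  0.205 ]
scene orange_gun 0.85 [417.2, 224.1] [0.4648 0.2446 0.    ]
scene blue_gun_trigger 0.9 [231.2, 230.5, 246.5, 282.7]
scene orange_gun 0.64 [391.5, 132.0, 452.4, 243.2]
top blue_gun_pinch 0.58 [420.2, 229.7] [ 0.5315 -0.2036  0.205 ]
top orange_gun 0.8 [214.0, 279.9] [0.4617 0.2517 0.    ]
top blue_gun_trigger 0.63 [404.7, 229.8, 418.4, 243.2]
top blue_gun_trigger 0.29 [370.0, 214.8, 436.4, 277.2]
top orange_gun 0.77 [165.5, 252.5, 242.3, 304.6]
top orange_gun 0.55 [368.9, 217.0, 435.9, 276.7]
wrist orange_gun 0.61 [234.4, 423.8] [0.4678 0.2475 0.    ]
wrist orange_gun 0.91 [216.2, 394.0, 258.8, 418.2]
```

View pics/scene0.png

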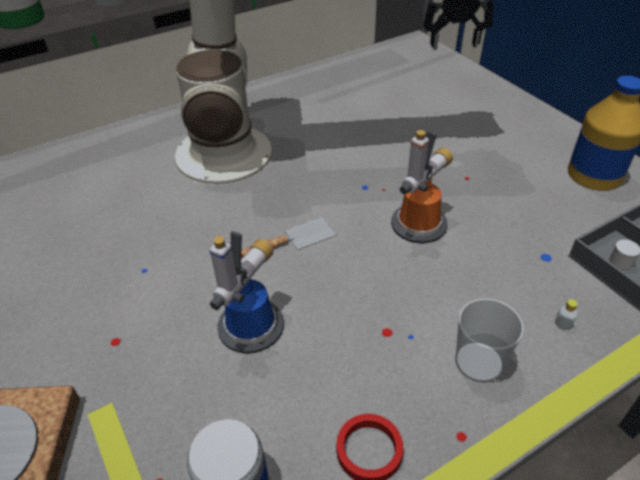

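View pics/top0.png

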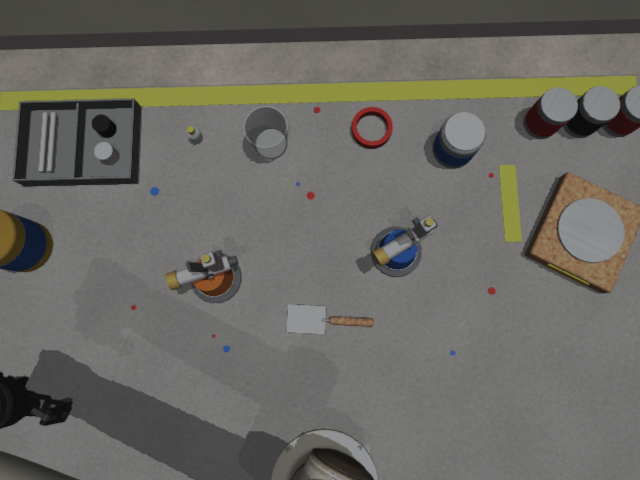

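The scene picture shows the blue gun with its grip top at about (219,242) and nozzle at (262,246). The orange gun is at about (420,190). In the top picture (x up, y left) the blue inlet is at (429,223) and its nozzle at (381,257). The networks agree on the blue gun's position. Next I need its yaw.

```bash
python3 - <<'E'
from h import *
def tri(a,b):
    A=np.zeros((3,3));v=np.zeros(3)
    for o,d in [ray("scene",a),ray("top",b)]:
        M=np.eye(3)-np.outer(d,d);A+=M;v+=M@o
    return np.linalg.solve(A,v)
i=tri((219,242),(429,223));n=tri((263,246),(380,258));p=tri((224.7,258.1),(420.2,229.7))
f=tri((250,325),(397,251))
for k,v in dict(inlet=i,nozzle=n,pinch=p,foot=f).items(): print(k,v.round(4))
for a,b in [(i,n),(p,n),(i,f)]: d=b-a;print(np.degrees(np.arctan2(d[1],d[0])),np.hypot(*d[:2]))
o=bot.get_obs();Rm=R.from_euler("xyz",o["tcp_rot"],degrees=True).as_matrix()
print(Rm.round(3)); print("tool y hdg",np.degrees(np.arctan2(Rm[1,1],Rm[0,1])))
E
```

```text
inlet [ 0.5364 -0.213   0.2463]
nozzle [ 0.4854 -0.1255  0.1483]
pinch [ 0.5312 -0.2054  0.2035]
foot [ 0.5196 -0.1817  0.0061]
120.21820833284336 0.10127069370859897
119.81353836635068 0.09208000957060791
118.18143584012238 0.03553988122020294
[[-0.901  0.433 -0.   ]
 [ 0.433  0.901 -0.   ]
 [ 0.    -0.    -1.   ]]
tool y hdg 64.34561774717378
```

```bash
python3 -m pendant '[[[0,0,-4,0,0,0,100],[0,0,-4,0,0,0,100],[0,0,-4,0,0,0,100]]]'; python3 -m pendant '[[[-3,-2.7,0,0,0,0.12,100],[-3.3,-2.3,0,0,0,0.12,100],[-3.5,-1.9,0,0,0,0.12,100],[-3.7,-1.4,0,0,0,0.12,100],[-3.9,-1,0,0,0,0.12,100]]]'
cat > go.py <<'E'
from h import *
import sys
x,y,z,h=map(float,sys.argv[1:5])
o=bot.get_obs();Rm=R.from_euler("xyz",o["tcp_rot"],degrees=True).as_matrix()
D=np.array([x,y,z])-o["ee_pos"];th=np.degrees(np.arctan2(Rm[1,1],Rm[0,1]));dz=(th-h+180)%360-180
print("t",o["time"],"pos",o["ee_pos"].round(4),"tool shift cm",(Rm.T@D*100).round(2),"az rad",np.radians(dz).round(3),"tilt",Rm[:,2].round(3),"F",o["wrist_force"].round(1),"open",o["opening"].round(4), "q",o["q"].round(0))
n=int(sys.argv[5]) if len(sys.argv)>5 else 1
Rk=Rm
for k in range(min(n,5)):
    print((Rk.T@D*100/n).round(1), round(float(np.radians(dz)/n),3)); Rk=Rk@R.from_rotvec([0,0,np.radians(dz)/n]).as_matrix()
E
python3 go.py .5275 -.198 .34 -60.5 13
```

```text
time: 1.0
ee_pos: [0.2364, 0.4921, 0.3419]
tcp_rot: [-178.7, -0.0, 154.3]
wrist_force: [-0.1, 1.3, 0.7]
opening: 0.0851
time: 1.42
ee_pos: [0.3162, 0.3134, 0.3538]
tcp_rot: [-179.9, 0.2, 119.3]
wrist_force: [1.5, -0.2, -0.0]
opening: 0.0855Traceback (most recent call last):
  File "go.py", line 6, in <module>
    print("t",o["time"],"pos",o["ee_pos"].round(4),"tool shift cm",(Rm.T@D*100).round(2),"az rad",np.radians(dz).round(3),"tilt",Rm[:,2].round(3),"F",o["wrist_force"].round(1),"open",o["opening"].round(4), "q",o["q"].round(0))
                                                                                                                                                                                       ^^^^^^^^^^^^^^^^^^
AttributeError: 'float' object has no attribute 'round'
```

```bash
sed -i 's/o\["opening"\].round(4)/round(o["opening"],4)/' go.py; python3 go.py .5275 -.198 .34 -60.5 13
```

```text
t 1.4167 pos [0.3162 0.3134 0.3538] tool shift cm [-54.93  -6.61   1.54] az rad 1.568 tilt [-0.    -0.003 -1.   ] F [ 1.5 -0.2 -0. ] open 0.0855 q [ 45.  -4.  15. 109.  -0. 106.]
[-4.2 -0.5  0.1] 0.121
[-4.3  0.   0.1] 0.121
[-4.2  0.5  0.1] 0.121
[-4.1  1.   0.1] 0.121
[-4.   1.5  0.1] 0.121
```

```bash
python3 -m pendant '[[[-4.1,-0.5,0,0,0,0.12,100],[-4.1,0,0,0,0,0.12,100],[-4.1,0.5,0,0,0,0.12,100],[-4,1,0,0,0,0.12,100],[-3.9,1.5,0,0,0,0.12,100]]]' >/dev/null; python3 go.py .5275 -.198 .34 -60.5 9
```

```text
t 1.8333 pos [0.3919 0.1187 0.3555] tool shift cm [-29.92  17.07   1.64] az rad 0.942 tilt [ 0.003 -0.002 -1.   ] F [ 0.8 -0.2  0.5] open 0.0854 q [ 17.  -9.  11. 110.  -0. 113.]
[-3.3  1.9  0.2] 0.105
[-3.1  2.2  0.2] 0.105
[-2.9  2.5  0.2] 0.105
[-2.6  2.8  0.2] 0.105
[-2.3  3.1  0.2] 0.105
```

```bash
python3 -m pendant '[[[-3.7,1.9,0.1,0,0,0.12,100],[-3.5,2.3,0.1,0,0,0.12,100],[-3.2,2.6,0.1,0,0,0.12,100],[-2.9,3,0.1,0,0,0.12,100],[-2.6,3.3,0.1,0,0,0.12,100]]]'>/dev/null; python3 go.py .5275 -.198 .33 -60.5 4
```

```text
t 2.25 pos [ 0.4559 -0.0797  0.3525] tool shift cm [-3.92 13.25  2.32] az rad 0.316 tilt [ 0.008 -0.001 -1.   ] F [ 1.2  1.  -0.2] open 0.0851 q [-10.  -3.  16. 108.   0. 122.]
[-1.   3.3  0.6] 0.079
[-0.7  3.4  0.6] 0.079
[-0.4  3.4  0.6] 0.079
[-0.2  3.4  0.6] 0.079
```

```bash
python3 -m pendant '[[[-1,3.3,0.5,0,0,0.08,100],[-0.7,3.4,0.5,0,0,0.08,100],[-0.4,3.4,0.5,0,0,0.08,100],[-0.2,3.2,0.5,0,0,0.08,100],[0,0,0,0,0,0,100]]]'>/dev/null; python3 - <<'E'
from h import *
im=bot.camera("wrist");cv2.imwrite("pics/w1.png",im[:,:,::-1])
for m in bot.mark_of("wrist","blue_gun_pinch"): print(m["confidence"],m["uv"],atz("wrist",m["uv"],.205).round(4))
for m in bot.masks_of("wrist","blue_gun_trigger"): print(m["confidence"],m["extent"])
E
python3 go.py .5275 -.198 .33 -60.5 1
```

```text
0.84 [323.2, 221.6] [ 0.5313 -0.205   0.205 ]
0.6 [268.8, 184.2, 314.4, 244.2]
t 2.8167 pos [ 0.5253 -0.2063  0.3344] tool shift cm [ 0.57 -0.63  0.44] az rad -0.028 tilt [ 0.012 -0.002 -1.   ] F [-0.7  0.1  0.9] open 0.0857 q [-22.  10.  28. 107.   0. 131.]
[ 0.6 -0.6  0.4] -0.028
```

View pics/w1.png

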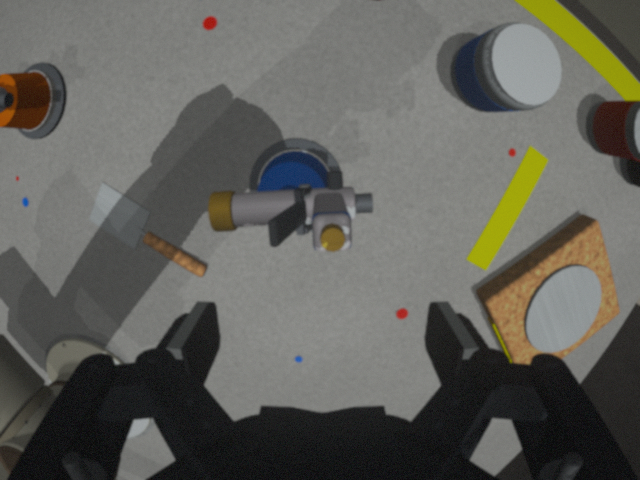

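The wrist picture shows the blue gun lying nearly along the jaw direction. The inlet is at (333,237), the blade at about (290,222) and the nozzle at (222,211). The pinch mark agrees with the earlier estimate, so I'll check the yaw and descend.

```bash
python3 - <<'E'
from h import *
i=atz("wrist",(333,237),.253);n=atz("wrist",(222,211),.14)
print(i,n,np.degrees(np.arctan2(*(n-i)[1::-1])))
g=np.array([-.492,.870]);print("pinch from inlet",i[:2]+5.5e-3*g)
E
python3 go.py .5275 -.198 .19 -60.5 4
```

```text
[ 0.53530082 -0.20838114  0.253     ] [ 0.48171819 -0.12200105  0.14      ] 121.8118364650502
pinch from inlet [ 0.53259482 -0.20359614]
t 2.8167 pos [ 0.5253 -0.2063  0.3344] tool shift cm [ 0.44 -0.73 14.44] az rad -0.028 tilt [ 0.012 -0.002 -1.   ] F [-0.7  0.1  0.9] open 0.0857 q [-22.  10.  28. 107.   0. 131.]
[ 0.1 -0.2  3.6] -0.007
[ 0.1 -0.2  3.6] -0.007
[ 0.1 -0.2  3.6] -0.007
[ 0.1 -0.2  3.6] -0.007
```

```bash
python3 -m pendant '[[[0.6,-0.7,2,0,0,-0.03,100],[0,0,0,0,0,0,100]]]'>/dev/null; python3 go.py .528 -.1975 .19 -60 4
```

```text
t 2.9833 pos [ 0.5271 -0.1957  0.3154] tool shift cm [-0.14  0.09 12.54] az rad -0.003 tilt [ 0.013 -0.002 -1.   ] F [-0.7  0.1 -2.2] open 0.0856 q [-20.   9.  24. 104.   0. 130.]
[-0.   0.   3.1] -0.001
[-0.   0.   3.1] -0.001
[-0.   0.   3.1] -0.001
[-0.   0.   3.1] -0.001
```

```bash
python3 -m pendant '[[[-0.1,0.1,2.5,0,0,0,100],[0,0,2.5,0,0,0,100],[0,0,0,0,0,0,100]]]'>/dev/null; python3 go.py .528 -.1975 .19 -60 4
```

```text
t 3.2333 pos [ 0.5268 -0.1941  0.2694] tool shift cm [-0.18  0.24  7.94] az rad 0.002 tilt [ 0.02  -0.005 -1.   ] F [-0.8  0.7 -1.3] open 0.0855 q [-20.   6.  16.  98.   0. 130.]
[-0.   0.1  2. ] 0.001
[-0.   0.1  2. ] 0.001
[-0.   0.1  2. ] 0.001
[-0.   0.1  2. ] 0.001
```

```bash
python3 -m pendant '[[[-0.2,0.3,0,-0.014,-0.015,0,100],[0,0,0,0,0,0,100]]]'>/dev/null; python3 go.py .528 -.1975 .19 -60 4;  python3 - <<'E'
from h import *
im=bot.camera("wrist");cv2.imwrite("pics/w2.png",im[:,:,::-1])
E
```

```text
t 3.4 pos [ 0.5258 -0.1968  0.2729] tool shift cm [ 0.16 -0.09  8.29] az rad 0.004 tilt [ 0.016 -0.027 -1.   ] F [ 0.3  0.1 -0.1] open 0.0853 q [-20.   6.  16.  98.  -1. 130.]
[ 0.  -0.   2.1] 0.001
[ 0.  -0.   2.1] 0.001
[ 0.  -0.   2.1] 0.001
[ 0.  -0.   2.1] 0.001
```

View pics/w2.png

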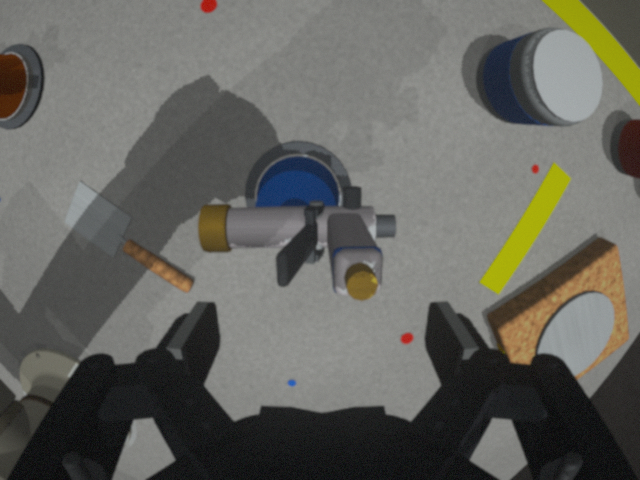

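The blade top is at about (290,270) and the inlet at (361,282), with the jaws centred at column 323 between them. The last tilt correction had one sign wrong, so I'll fix that and then descend.

```bash
python3 - <<'E'
from h import *
i=atz("wrist",(361,282),.253);print("inlet->pinch",i[:2]+5.5e-3*np.array([-.5,.866]), "blade top mid",atz("wrist",(290,266),.233))
E
python3 -m pendant '[[[0.2,-0.1,0.3,0.031,0,0,100],[0,0,0,0,0,0,100]]]'>/dev/null; python3 go.py .528 -.1975 .19 -60 4
```

```text
inlet->pinch [ 0.53480907 -0.20670055] blade top mid [ 0.52070539 -0.18038101  0.233     ]
t 3.6167 pos [ 0.5279 -0.1944  0.2746] tool shift cm [-0.18  0.24  8.46] az rad 0.005 tilt [ 0.006 -0.001 -1.   ] F [ 0.9 -0.4  0.5] open 0.0859 q [-20.   8.  18. 100.   0. 129.]
[-0.   0.1  2.1] 0.001
[-0.   0.1  2.1] 0.001
[-0.   0.1  2.1] 0.001
[-0.   0.1  2.1] 0.001
```

```bash
python3 -m pendant '[[[-0.1,0.3,1.5,0,0,0,100],[0,0,1.5,0,0,0,100],[0,0,0,0,0,0,100]]]'>/dev/null; python3 go.py .5285 -.197 .19 -60
```

```text
t 3.8667 pos [ 0.5305 -0.1984  0.2492] tool shift cm [-0.16 -0.29  5.91] az rad 0.005 tilt [ 0.013 -0.005 -1.   ] F [-0.6  0.1 -0.7] open 0.0853 q [-21.   7.  14.  96.  -0. 129.]
[-0.2 -0.3  5.9] 0.005
```

```bash
python3 -m pendant '[[[0,-0.2,1.5,0.005,0,0,100],[0,0,1.5,0,0,0,100],[0,0,0,0,0,0,100]]]'>/dev/null; python3 go.py .5285 -.197 .19 -60; sleep 0; python3 - <<'E'
from h import *
for k in range(3):
    bot.camera("wrist");o=bot.get_obs();print(o["ee_pos"].round(4),o["tcp_rot"].round(2),o["wrist_force"].round(1))
E
```

```text
t 4.1167 pos [ 0.5309 -0.1973  0.2232] tool shift cm [-0.23 -0.18  3.32] az rad 0.004 tilt [ 0.016 -0.004 -1.   ] F [-1.2 -0.9 -0.9] open 0.0853 q [-20.   6.  10.  93.   0. 129.]
[-0.2 -0.2  3.3] 0.004
[ 0.5311 -0.1973  0.2248] [179.28  -0.73  30.27] [-1.1 -0.2  1.3]
[ 0.5313 -0.1974  0.2255] [179.24  -0.77  30.26] [ 0.2 -0.4  1.4]
[ 0.5315 -0.1975  0.2258] [179.21  -0.8   30.27] [-1.3  1.1  0.5]
```

```bash
python3 -m pendant '[[[-0.2,0,1.7,0.012,-0.012,0,100],[0,0,1.7,0,0,0,100],[0,0,0,0,0,0,100]]]'>/dev/null; python3 go.py .533 -.205 .19 -60;python3 - <<'E'
from h import *
im=bot.camera("wrist");cv2.imwrite("pics/w3.png",im[:,:,::-1])
E
```

```text
t 4.5167 pos [ 0.5314 -0.1993  0.1942] tool shift cm [-0.15  0.57  0.42] az rad 0.005 tilt [ 0.006 -0.003 -1.   ] F [-0.1  0.1 -1.1] open 0.0853 q [-21.   6.   7.  91.  -0. 129.]
[-0.2  0.6  0.4] 0.005
```

View pics/w3.png

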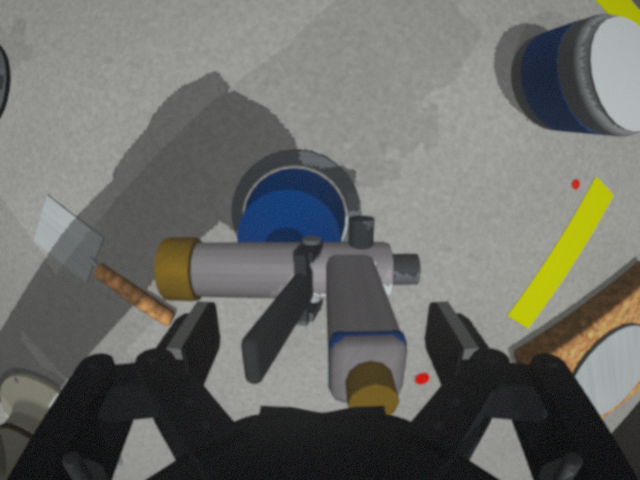

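The fingers now straddle the gun. The blade is at (265,350) inside the left finger and the grip at (368,340) inside the right one. I'll shift onto the pinch point and start closing.

```bash
python3 -m pendant '[[[-0.1,0.5,0.2,0,0,0,80],[0,0,0,0,0,0,65],[0,0,0,0,0,0,65]]]' 30; python3 go.py .533 -.205 .19 -60; python3 -m pendant '[[[0,0,0,0,0,0,50],[0,0,0,0,0,0,40],[0,0,0,0,0,0,30],[0,0,0,0,0,0,30]]]' 30;python3 go.py .533 -.205 .19 -60
```

```text
time: 4.82
ee_pos: [0.5335, -0.2043, 0.1958]
tcp_rot: [179.6, -0.3, 30.3]
wrist_force: [-2.8, 4.4, 3.0]
opening: 0.0554
t 4.8167 pos [ 0.5335 -0.2043  0.1958] tool shift cm [-0.08  0.03  0.58] az rad 0.005 tilt [ 0.008 -0.002 -1.   ] F [-2.8  4.4  3. ] open 0.0554 q [-21.   7.   8.  91.   0. 129.]
[-0.1  0.   0.6] 0.005
time: 5.15
ee_pos: [0.5361, -0.2084, 0.1978]
tcp_rot: [179.1, -0.5, 30.1]
wrist_force: [0.2, 1.1, -0.1]
opening: 0.0362
t 5.15 pos [ 0.5361 -0.2084  0.1978] tool shift cm [-0.1  -0.46  0.78] az rad 0.002 tilt [ 0.015 -0.01  -1.   ] F [ 0.2  1.1 -0.1] open 0.0362 q [-21.   7.   8.  91.  -0. 129.]
[-0.1 -0.5  0.8] 0.002
```

The jaws have stopped at 36 mm, which matches a fully squeezed trigger (about 37 mm), and the wrist force is near zero. I'll hold there and check.

```bash
python3 -m pendant '[[[0,0,0,0,0,0,30],[0,0,0,0,0,0,30],[0,0,0,0,0,0,30],[0,0,0,0,0,0,30],[0,0,0,0,0,0,30]]]' 45; python3 -m pendant '[[[0,0,0,0,0,0,30],[0,0,0,0,0,0,30],[0,0,0,0,0,0,30],[0,0,0,0,0,0,30],[0,0,0,0,0,0,30]]]'; python3 - <<'E'
from h import *
im=bot.camera("wrist");cv2.imwrite("pics/w4.png",im[:,:,::-1])
E
python3 -m pendant '[[[0,0,0,0,0,0,30],[0,0,0,0,0,0,30],[0,0,0,0,0,0,30],[0,0,0,0,0,0,30]]]'
```

```text
time: 5.57
ee_pos: [0.5361, -0.2085, 0.1979]
tcp_rot: [179.1, -0.5, 30.1]
wrist_force: [1.9, -2.7, -0.4]
opening: 0.0354
time: 5.98
ee_pos: [0.5362, -0.2084, 0.1979]
tcp_rot: [179.1, -0.5, 30.1]
wrist_force: [1.2, -1.2, -0.6]
opening: 0.0355
time: 6.37
ee_pos: [0.5362, -0.2084, 0.1979]
tcp_rot: [179.1, -0.5, 30.1]
wrist_force: [2.6, -2.3, -0.2]
opening: 0.0356
```

View pics/w4.png

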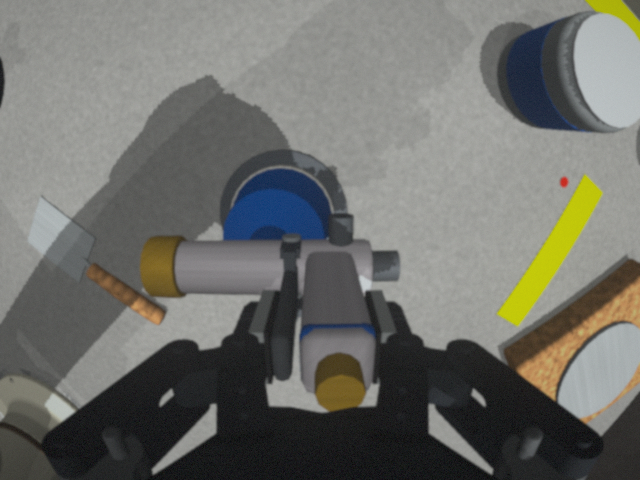

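The picture shows the blade at (285,320) upright and parallel against the grip, pinched between the pads. It has been held for over 1.2 s, so I'll release, shift off centre and lift out.

```bash
python3 -m pendant '[[[0,0,0,0,0,0,100],[0,-0.1,0,0,0,0,100],[0,-0.2,0,0,0,0,100],[0,-0.2,0,0,0,0,100],[0,0,0,0,0,0,100]]]';python3 -m pendant '[[[0,0,0,0,0,0,100],[0,0,0,0,0,0,100]]]'; python3 go.py .529 -.198 .34 -60
```

```text
time: 6.78
ee_pos: [0.5328, -0.203, 0.1974]
tcp_rot: [179.2, -0.4, 30.2]
wrist_force: [0.2, 0.1, 0.0]
opening: 0.0858
time: 6.95
ee_pos: [0.5332, -0.2033, 0.1982]
tcp_rot: [179.0, -0.4, 30.2]
wrist_force: [0.1, -0.6, 0.3]
opening: 0.0853
t 6.95 pos [ 0.5332 -0.2033  0.1982] tool shift cm [ -0.    -0.43 -14.18] az rad 0.003 tilt [ 0.015 -0.011 -1.   ] F [ 0.1 -0.6  0.3] open 0.0853 q [-21.   6.   8.  91.  -0. 129.]
[ -0.   -0.4 -14.2] 0.003
```

```bash
python3 -m pendant '[[[0,-0.3,0,0,0,0,100],[0,0,-2,0,0,0,100],[0,0,-2.5,0,0,0,100],[0,0,-3,0,0,0,100],[0,0,-3,0,0,0,100]]]';python3 -m pendant '[[[0,0,-4,0,0,0,100],[0,0,-4,0,0,0,100],[0,0,0,0,0,0,100],[0,0,0,0,0,0,100],[0,0,0,0,0,0,100]]]'; python3 - <<'E'
from h import *
o=bot.get_obs();im=bot.camera("wrist");s=bot.camera("scene")
cv2.imwrite("pics/w5.png",np.hstack([im[100:400,120:520],cv2.resize(s[190:370,160:400],(400,300))])[:,:,::-1])
print(o["time"],np.abs(o["qd"]).max())
E
```

```text
time: 7.37
ee_pos: [0.5279, -0.1987, 0.3001]
tcp_rot: [179.4, -0.0, 30.1]
wrist_force: [0.3, -0.1, 0.4]
opening: 0.0858
time: 7.78
ee_pos: [0.5276, -0.1979, 0.3931]
tcp_rot: [178.7, -0.6, 30.1]
wrist_force: [-0.4, 0.3, -0.4]
opening: 0.0854
7.7833 0.6776322626437212
```

View pics/w5.png

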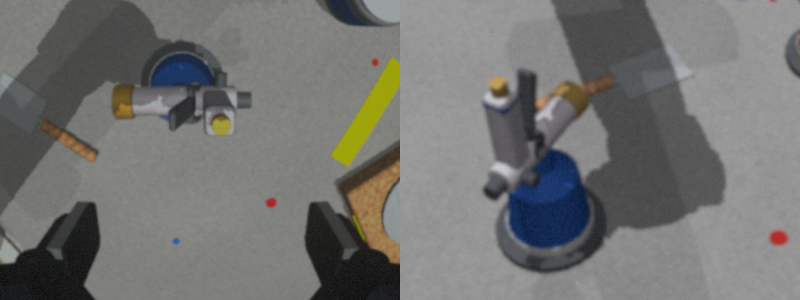

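The blade (181,112 in the wrist crop, 527,95 in the scene crop) leans away from the grip again. The fingers are well clear and the arm is at rest, so I'll hand in.

```bash
python3 -c "
from workcell import bot
print(bot.job_done())"
```

```text
the job is handed in; nothing more can be done
None
```

I squeezed the blue-cup gun's trigger home, held it there for over a second, then opened the jaws, lifted clear and handed the job in at about 7.9 s of the 29 s allowed. No verdict was reported.

- **Squeeze:** the jaws stopped steadily at 35.5–36 mm, close to the 37 mm expected for a fully squeezed trigger. A wrist picture showed the blade pressed upright against the grip. I could not read the trigger angle itself, so this is inferred.
- **Forces:** wrist force readings stayed at about 6 N or less.
- **Release:** after opening, a wrist and a scene picture showed the blade leaning away from the grip again. The gripper was open about 0.14 m above the gun and the wrist force was near zero.
- **Orange gun:** the arm passed near it only with the fingers about 0.1 m above its top. The force readings showed no contact on the way.
- **What disagreed:**
  - The jaws settled about 4–5 mm from my pinch estimate; they centred themselves on the gun, with no effect on the squeeze.
  - One small tilt correction had a wrong sign. I fixed it before lowering the fingers around the gun.

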